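# Refit a sprocket and hold a splined drive shaft home in its gear case

## Task

Put the sprocket square-bore-down over the square steel shaft of the green gear case so that it sits flat on the deck, and let go of it. Then take the orange-headed drive shaft out of its wooden block, turn it until its four splines mesh with the slots of the aluminium sleeve, and push it fully home against the spring until its flange rests on the sleeve. Finish while still holding it pressed home (my colleague fits the clip meanwhile; the spring would push it out again), and leave the spray can, the tub and the screwdriver alone.

Things in the scene. Friction and masses are not known exactly. Their poses are not given: they have to be found in the camera images.
- gearcase: Green gear case, fixed to the bench: flat plate 120 x 250 mm, its deck 20 mm above the bench. Origin: centre of the underside; x across the plate, y along it, z up. The square shaft stands at y = +65 mm, the sleeve at y = -65 mm. It may lie turned by up to 25 degrees.
- square_seat (a point): Foot of the bare upright steel square shaft, on its axis at deck height (20 mm above the bench); axes as the gear case, the shaft's flats square to x and y. The shaft is 16 x 16 mm and 34 mm tall, with 3 mm rounded top edges. The sprocket sits on the deck here (its origin on this point).
- sprocket: Loose steel sprocket, flat on the bench, about 0.25 kg. Dark toothed disc 78 mm across, 10 mm thick, with a bright square hub 34 x 34 mm reaching 44 mm above its underside. A square bore 18.5 x 18.5 mm runs right through, parallel to the hub's faces. Origin: centre of the underside; x, y square to the hub's faces, z up (hub up). Any of the four ways round fits.
- rest: Light wooden block 80 x 80 x 40 mm fixed to the bench, with a 36 mm round hole down its middle in which the drive shaft stands, its flange lying on the top of the block. Origin: centre of the underside.
- shaft: Loose drive shaft, 82 mm tall, about 0.2 kg. From the foot up: 32 mm of steel splines (a cross of four ribs, 30 mm tip to tip, 8 mm wide, lower edges rounded 4 mm); a round flange 44 mm across, 6 mm thick; an orange square head 24 x 24 mm, 44 mm tall. Ribs and head faces lie along x and y; any of the four ways fits. Origin: centre of the foot, z up. Stands in the block at a random yaw.
- shaft_flange (a point): Point on the drive shaft's axis, on the underside of the flange, 32 mm above the foot; axes as the shaft. When home it coincides with sleeve_mouth.
- sleeve_mouth (a point): Centre of the aluminium sleeve's mouth, level with its rim, 66 mm above the bench; z up; the four slots of its cross-shaped bore point along x and y. Sleeve 54 mm outside; slots 10.5 mm wide, 33 mm tip to tip, deeper than the splines. It stands at a random angle in the case and turns only stiffly (0.2 N m, limited): turn the shaft to suit it.
- plunger: Brass spring plunger, 13 mm across, on the axis inside the sleeve; origin: centre of its top, 22 mm below the rim when free. The shaft's foot pushes it down over its last 10 mm; it pushes back with 4 N at first touch and 8 N when the shaft is home, more than the shaft weighs: let go, the shaft rises several mm.
- can: Bystander: red spray can, 56 mm across, 130 mm tall, upright. Origin: centre of the underside.
- tub: Bystander: blue plastic tub, 80 mm across, 50 mm tall. Origin: centre of the underside.
- screwdriver: Bystander: screwdriver lying flat, about 0.2 m long along its x.
Things that resemble listed ones, but are neither listed nor needed, are in the scene too. Several things look just like the sprocket: the one meant starts farthest to the robot's left. Leave any yellow look-alike of the shaft alone.

How it is judged (in metres and radians):
On the way, in this order (a step that is already met when the one before it is completed fails the run):
1. the sprocket sits flat on the deck over the square shaft and is let go (z of sprocket in the frame of square_seat below 0.003 m and horizontal distance between sprocket and square_seat below 0.004 m and angle between sprocket's own z axis and vertical below 0.08 rad and contact force between the fingers and sprocket below 0.2 N), for 0.2 s.
2. the drive shaft's splines are meshed with the sleeve's slots (at least 10 mm in) (z of shaft_flange in the frame of sleeve_mouth below 0.022 m and horizontal distance between shaft_flange and sleeve_mouth below 0.004 m and (angle between the x axis of shaft and the x axis of sleeve_mouth, either way round below 0.14 rad or angle between the x axis of shaft and the y axis of sleeve_mouth, either way round below 0.14 rad)), for 0.1 s.
At the end, for the whole second after the job is handed in: Sprocket let go, flat on the deck (3 mm) on the square shaft (4 mm); drive shaft meshed (0.14 rad), upright (0.1 rad), centred (4 mm), still, flange within 3 mm of the sleeve rim, foot pressing the plunger over 2 N, fingers still on it (over 1 N). Can, tub, screwdriver never shifted over 30 mm (all of step 1 and z of shaft_flange in the frame of sleeve_mouth below 0.003 m and horizontal distance between shaft_flange and sleeve_mouth below 0.004 m and (angle between the x axis of shaft and the x axis of sleeve_mouth, either way round below 0.14 rad or angle between the x axis of shaft and the y axis of sleeve_mouth, either way round below 0.14 rad) and angle between shaft's own z axis and vertical below 0.1 rad and contact force between the fingers and shaft above 1 N and contact force between shaft and plunger above 2 N and linear speed of shaft below 0.02 m/s); the arm keeps its last pose, push and grip.
It fails at once if the spray can is shifted more than 30 mm (distance of can from where it was at the start of the episode above 0.03 m).
It fails at once if the tub is shifted more than 30 mm (distance of tub from where it was at the start of the episode above 0.03 m).
It fails at once if the screwdriver is shifted more than 30 mm (distance of screwdriver from where it was at the start of the episode above 0.03 m).
It also fails if it takes over 64 s, if anything falls off the work surface, if the arm or the gripper's body presses on something with over 40 N, if the wrist force passes 120 N, or if a joint passes its speed limit or range.

## Robot

A 6-joint arm with a two-finger parallel gripper is mounted at the origin on the work surface. World frame = base frame: x ahead of the robot, y to its left, z up, the work surface at z = 0. Lengths are in mm, angles in rad, forces in N, time in s.
With the tool pointing down it reaches from about 350 to 875 mm from the base axis. Payload 4.2 kg.
Tool frame: the origin (TCP) lies between the finger pads; the fingertips stand 19 mm ahead of it and the grasp point (between the pads) is the TCP; y points along the fingers, z is the direction in which the jaws open and shut, and the axes are right-handed (so a half turn about y gives the same grasp; the last joint's range is limited). The gripper opens to 85 mm and grips with 20 to 120 N. Pads are 22 mm wide; open, the fingers measure 114 mm over their backs; the gripper's body (76 mm by 85 mm) begins 54 mm behind the grasp point. The pads swing forward as they close: fully open they stand 13 mm farther back than shut.
Start: joints at [1.571, 0.385, 0.008, 0, -1.194, -0.259], TCP at [159.919, 604.173, 250.312] pointing down, gripper open.
Joint ranges: [-3.14, 3.14], [-1.21, 2.06], [-1.07, 1.41], [-3.16, 2.05], [-2.99, -0.16], [-3.1, 3.1]. Speed limits (rad/s): [2.79, 2.79, 3.14, 3.14, 3.14, 3.14].

## Interface

Orientations are given as a unit quaternion [x, y, z, w].
In Python, from bench import arm gives the robot as it stands.
- The arm moves only by the shell command python3 -m inch 'ROWS'. ROWS is JSON, a list of rows, each a list of 7 numbers: the opening, from 0 (shut) to 1 (fully open), then the shift along the tool's x, y, z in cm, then the turn, a rotation vector about the tool's x, y, z in degrees. A call has 1 to 20 rows; each row is the pose to reach, as a shift and turn from the pose commanded when the call began, along the tool's axes at that moment; what a row does not reach only later rows make up. A row lasts 1/12 s, in which the tool goes at most 41.7 mm and 7.16 degrees, less where a joint would pass 70% of its speed; a pose out of reach is approached as far as the arm can. A call with a gripper value outside its range is refused whole. The fingers move at their own pace and stop on an object; the grip force is fixed at half the most. Time passes only in rows, so rows that repeat a pose let the fingers close. It gives the time, the measured TCP pose, the force and the opening at its end, in the units of the state.
- arm.read_state(): the state, without advancing time (a new reading comes with each control period).
- arm.get_image(name): name is "scene" or "top" or "wrist"; returns the picture (384x512x3 uint8, red, green, blue); there is no depth.
- arm.camera_params(name): a dict with "fx", "fy", "cx", "cy" (pixels), "rvec" (rotation vector, rad) and "tvec" (3), from world to camera coordinates, as OpenCV has them. Camera axes: x right, y down, z forward; pixel columns grow to the right and rows downward; lengths in mm; the calibration is good to about 2 mm. A picture is of the moment at which its call begins: read the wrist's pose just before it. camera_params takes no time and is no camera call; for the wrist camera it gives the pose at the moment of the call.
- arm.job_done(): hands the job in, once; it reports no verdict.
Trained networks look in the newest picture that a camera, given by its name, has taken for a name from the list of things; names that differ only in an ending like _2 or _b are one class to them, and where a whole thing is asked for, a point or a joint stands for the part that bears it (a point fixed in the world has none). Each returns a list of dicts, best first, with "conf" (0 to 1); they miss things now and then, are a little off and sometimes report something else, mostly with a low value. They report only what shows in the picture. A call takes as long as a camera call. They do not tell look-alikes from the thing itself.
- arm.masks_of(label, camera): "mask" (384x512 bool, what is visible of it) and "extent" ([left, top, width, height] in pixels, round what is visible of it).
The state is a dict: "clock": time; "joints": joint angles; "joint_vel": joint speeds; "joint_efforts": joint torques, N m; "position": TCP position; "ee_rot": TCP orientation; "contact_force": force on the tool from outside, world axes, zero at the start; "wrist_torque": the same for the moment, N m; "gripper_width": finger opening in mm.
Only numpy, scipy, OpenCV 4.12 (cv2) and the standard library are available. Lean on these libraries where they do the work, as an engineer would, in place of code of your own. Each camera call takes 0.05 s, during which the arm holds its last target.

## Working session

There is one attempt and no reset: what is moved stays moved. The work goes in short steps, Python scripts to look and compute and a shell command to move; the robot and the scene stay as the last step left them, time stands still between calls to the robot, and variables do not carry over. Pictures are saved under pics/ and viewed, and the job is handed in when it is done.

```bash
ls; mkdir -p pics; python3 - <<'E'
from bench import arm
import cv2
s=arm.read_state(); print({k:(v if not hasattr(v,'tolist') else v.tolist()) for k,v in s.items()})
for n in ["scene","top","wrist"]:
    im=arm.get_image(n); cv2.imwrite(f"pics/{n}0.png",im[:,:,::-1]); print(n,arm.camera_params(n))
E
```

```text
pics
{'clock': 0.0, 'joints': [1.5706008026674068, 0.3855467918729212, 0.00663702085781009, -0.0005144321951354997, -1.1940247279029474, -0.25859423844314505], 'joint_vel': [-0.0006829508699292686, -5.490294703912181e-05, -0.0010279358355792527, 0.0021334237019263167, -0.0007658548622523493, 0.00035838303856123026], 'joint_efforts': [-0.0005098376641399227, -39.229137897491455, 18.83990228176117, 4.186297953128815, -0.004574280028464273, 7.431206370256405e-06], 'position': [159.7846968919347, 603.6631436769022, 249.22953962043027], 'ee_rot': [-0.091237129953006, -0.7004149594809879, 0.7019578347903906, 0.09137761667701313], 'contact_force': [-0.2414266374903018, 0.4098838108762571, 0.8743323625805014], 'wrist_torque': [-0.028961550290640993, -0.0022810652235705077, 0.023888259892821954], 'gripper_width': 85.12454244902378}
scene {'fx': 377.97646897409606, 'fy': 377.97646897409606, 'cx': 254.5939065047735, 'cy': 180.7213932444125, 'rvec': array([ 0.66678728,  2.52962458, -1.24201206]), 'tvec': array([ 537.96958009, -105.27419242, 1218.9680644 ])}
top {'fx': 461.92887551153154, 'fy': 461.92887551153154, 'cx': 257.02439029289684, 'cy': 193.23323844017827, 'rvec': array([ 2.03955675, -2.15244846,  0.25108294]), 'tvec': array([-12.58627591, 599.86956182, 969.18972989])}
wrist {'fx': 277.7967448207424, 'fy': 277.7967448207424, 'cx': 257.7626172251687, 'cy': 191.66859513066225, 'rvec': array([-1.80505155,  2.34985389,  0.31368934]), 'tvec': array([627.24950283, -35.06852404, 377.5502528 ])}
```

View pics/scene0.png

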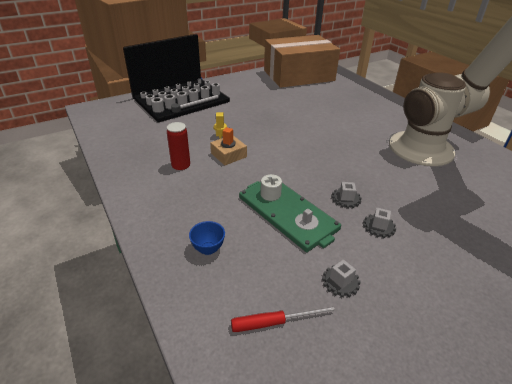

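View pics/top0.png

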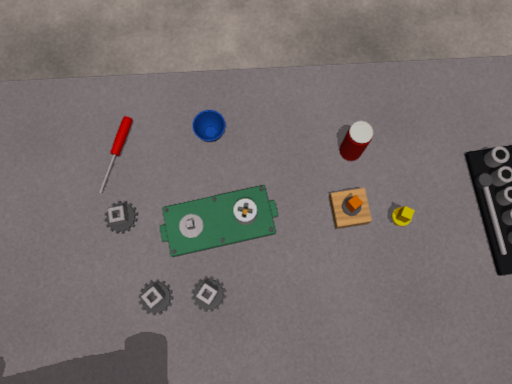

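View pics/wrist0.png

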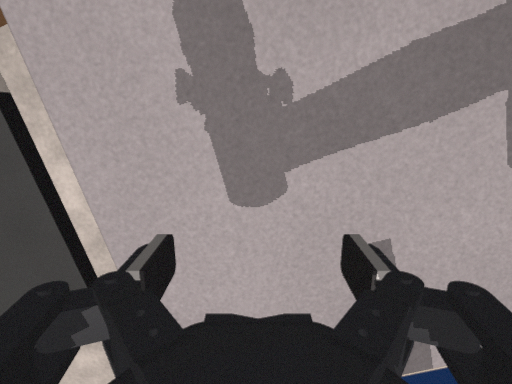

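The top view shows three sprockets, at about (121,217), (156,297) and (209,294). The gear case is at (219,221), with the square shaft at (191,226) and the sleeve at (245,210). The block with the orange head is at (352,206), and the yellow look-alike is at (403,214). Next I'll measure these.

```bash
cat > h.py <<'E'
from bench import arm
import cv2, numpy as np
def ray(n,uv,z,P=None):
    P=P or arm.camera_params(n)
    R,_=cv2.Rodrigues(np.array(P['rvec'])); t=np.array(P['tvec'])
    d=R.T@np.array([(uv[0]-P['cx'])/P['fx'],(uv[1]-P['cy'])/P['fy'],1]); c=-R.T@t
    return c+d*(z-c[2])/d[2]
def proj(n,X,P=None):
    P=P or arm.camera_params(n)
    K=np.array([[P['fx'],0,P['cx']],[0,P['fy'],P['cy']],[0,0,1]])
    return cv2.projectPoints(np.array(X,float).reshape(-1,3),np.array(P['rvec']),np.array(P['tvec']),K,None)[0][:,0]
E
python3 - <<'E'
from h import *
arm.get_image("top")
for l in ["sprocket","shaft","gearcase","rest","can","tub","screwdriver"]:
    for m in arm.masks_of(l,"top"):
        M=m['mask']; ys,xs=np.nonzero(M); c=(xs.mean(),ys.mean())
        print(l,round(m['conf'],2),np.round(m['extent']),np.round(c,1),ray("top",c,10).round(0))
P=arm.camera_params("top");R,_=cv2.Rodrigues(P['rvec']);print(R.round(2),(-R.T@P['tvec']).round())
print("sq foot", ray("top",(191,226),20),"sleeve",ray("top",(245,210),66),"shafttop",ray("top",(355,203),90))
im=cv2.imread("pics/top0.png")
cv2.imwrite("pics/crop1.png",cv2.resize(im[170:330,80:300],None,fx=3.6,fy=3.6,interpolation=cv2.INTER_CUBIC))
E
```

```text
sprocket 0.88 [194. 278.  30.  33.] [208.2 294. ] [384.  78.  10.]
sprocket 0.64 [140. 282.  36.  32.] [155.5 297.4] [383. 197.  10.]
sprocket 0.58 [106. 203.  30.  30.] [121.4 217.3] [572. 278.  10.]
shaft 0.74 [391. 206.  24.  23.] [402.2 215.6] [ 540. -384.   10.]
shaft 0.58 [343. 199.  18.  18.] [352.2 205.5] [ 571. -269.   10.]
gearcase 0.8 [158. 188. 117.  70.] [218.2 220.7] [552.  49.  10.]
rest 0.8 [326. 188.  46.  41.] [349.4 209.1] [ 563. -262.   10.]
rest 0.18 [340. 122.  33.  38.] [356.1 140.7] [ 732. -295.   10.]
can 0.84 [342. 122.  29.  37.] [356.  140.6] [ 733. -295.   10.]
can 0.48 [343. 195.  20.  22.] [352.  205.6] [ 571. -269.   10.]
tub 0.69 [193. 113.  33.  30.] [209.  125.9] [791.  64.  10.]
tub 0.69 [158. 185. 123.  71.] [218.5 220.6] [552.  49.  10.]
screwdriver 0.94 [ 98. 115.  37.  78.] [118.8 143.5] [757. 287.  10.]
[[-0.05 -1.   -0.  ]
 [-0.97  0.05 -0.23]
 [ 0.23 -0.01 -0.97]] [ 355.  -36. 1083.]
sq foot [540.66140552 112.38625388  20.        ] sleeve [562.39238534 -15.884193    66.        ] shafttop [ 560.05540306 -258.4765452    90.        ]
```

View pics/crop1.png

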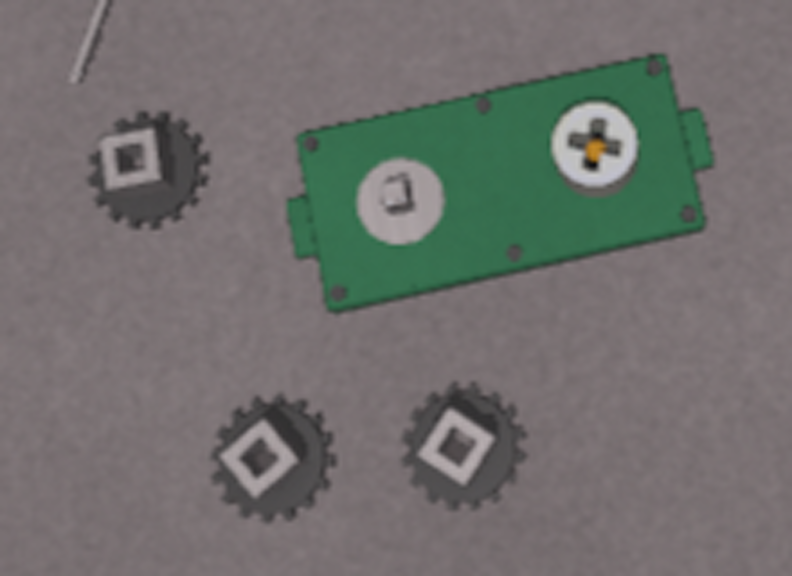

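Candidates for the sprocket are A (121,217) at y≈278, B (156,297) at y≈197 and C (209,294) at y≈78. I'm choosing A because it is farthest left, and the crop shows it has a square hub and bore. The shaft is the orange head at (355,203), not the yellow one at (403,214). Next I'll work out the tool geometry.

```bash
cat >> h.py <<'E'
from scipy.spatial.transform import Rotation as Ro
def tool():
    s=arm.read_state(); return np.array(s['position']),Ro.from_quat(s['ee_rot']),s
def plan(pos,yaw_z=None):
    """pos: target TCP; yaw_z: desired world angle (deg) of the jaw axis (mod 180), tool down. prints shift (cm) and rotvec deg from the present"""
    p,R,s=tool(); M=R.as_matrix()
    zc=np.degrees(np.arctan2(M[1,2],M[0,2]))
    yz=zc if yaw_z is None else yaw_z
    d=(yz-zc+90)%180-90
    a=np.radians(zc+d); z=np.array([np.cos(a),np.sin(a),0]); y=np.array([0,0,-1]); x=np.cross(y,z)
    T=np.column_stack([x,y,z])
    print("shift cm",(M.T@(np.array(pos)-p)/10).round(2),"rotvec deg",np.degrees((R.inv()*Ro.from_matrix(T)).as_rotvec()).round(2),"jaw now",zc.round(1),"j6",s['joints'][5].__round__(2),"clock",s['clock'])
E
python3 - <<'E'
from h import *
p,R,s=tool(); print(R.as_matrix().round(3))
P=arm.camera_params("wrist");Rw,_=cv2.Rodrigues(P['rvec']);c=-Rw.T@P['tvec']
print("cam in tool",R.inv().apply(c-p), "cam axes in tool (cols)",(R.as_matrix().T@Rw.T).round(3))
im=cv2.imread("pics/top0.png")
E
```

```text
[[-0.967 -0.    -0.256]
 [ 0.256 -0.    -0.967]
 [ 0.    -1.     0.   ]]
cam in tool [ -66.53404762 -123.74715701   -2.49589272] cam axes in tool (cols) [[ 0.002  0.965  0.263]
 [ 0.001 -0.263  0.965]
 [ 1.    -0.001 -0.002]]
```

```bash
python3 - <<'E'
from h import *
print(ray("top",(116.4,213.6),44))
q=ray("top",(116.4,213.6),44); plan([q[0],q[1],190],99.6)
E
```

```text
[574.45786794 279.28812385  44.        ]
shift cm [-48.39   6.03  20.79] rotvec deg [ -0.   -24.43   0.  ] jaw now -104.8 j6 -0.26 clock 0.55
```

```bash
python3 -m inch '[[1,-48.4,6,20.8,0,-24.4,0],[1,-48.4,6,20.8,0,-24.4,0],[1,-48.4,6,20.8,0,-24.4,0],[1,-48.4,6,20.8,0,-24.4,0],[1,-48.4,6,20.8,0,-24.4,0],[1,-48.4,6,20.8,0,-24.4,0],[1,-48.4,6,20.8,0,-24.4,0],[1,-48.4,6,20.8,0,-24.4,0],[1,-48.4,6,20.8,0,-24.4,0],[1,-48.4,6,20.8,0,-24.4,0],[1,-48.4,6,20.8,0,-24.4,0],[1,-48.4,6,20.8,0,-24.4,0],[1,-48.4,6,20.8,0,-24.4,0],[1,-48.4,6,20.8,0,-24.4,0],[1,-48.4,6,20.8,0,-24.4,0],[1,-48.4,6,20.8,0,-24.4,0]]' | tail -c 600
python3 - <<'E'
from h import *
print(arm.camera_params("wrist"), arm.read_state()['position'])
cv2.imwrite("pics/w1.png",arm.get_image("wrist")[:,:,::-1])
E
```

```text
clock: 1.88
position: [574.5, 279.1, 190.2]
ee_rot: [0.059, -0.705, 0.705, -0.059]
contact_force: [-0.8, -0.3, 0.8]
gripper_width: 85.5
{'fx': 277.7967448207424, 'fy': 277.7967448207424, 'cx': 257.7626172251687, 'cy': 191.66859513066225, 'rvec': array([-2.23465789,  1.89346073,  0.25433702]), 'tvec': array([183.7973886 , 573.91183418, 481.22298074])} [574.49898468 279.12659292 190.166242  ]
```

View pics/w1.png

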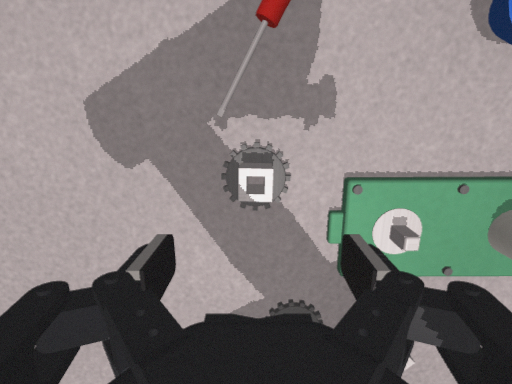

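The wrist view shows the sprocket's hub top at about (256,184), square to the jaws, and the square shaft at about (404,238). I'll refine both.

```bash
python3 - <<'E'
from h import *
im=cv2.imread("pics/w1.png"); g=cv2.cvtColor(im,cv2.COLOR_BGR2GRAY)
sub=g[150:215,225:290]; m=(sub>205).astype(np.uint8)
cs,_=cv2.findContours(m,cv2.RETR_EXTERNAL,cv2.CHAIN_APPROX_NONE); c=max(cs,key=cv2.contourArea)
pts=c[:,0]+[225,150]
W=np.array([ray("wrist",q,44)[:2] for q in pts],np.float32)
r=cv2.minAreaRect(W); print("hub",r, W.mean(0))
# shaft top: inspect
cv2.imwrite("pics/w1c.png",cv2.resize(im[140:290,220:512],None,fx=2.7,fy=2.7,interpolation=cv2.INTER_CUBIC))
# gear plate corners
for uv in [(346,179)]: print(ray("wrist",uv,20))
E
```

```text
hub ((574.6068115234375, 284.7697448730469), (33.836753845214844, 33.04645538330078), 8.4932861328125) [576.4935  283.64145]
[591.35885394 188.36227811  20.        ]
```

View pics/w1c.png

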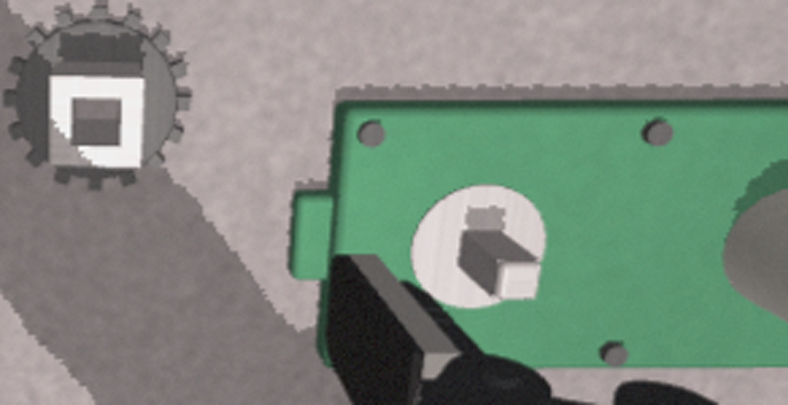

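```bash
python3 - <<'E'
from h import *
C=np.array([ray("wrist",(220+a/2.7,140+b/2.7),44)[:2] for a,b in [(50,77),(143,77),(143,167),(50,166)]])
print(C.round(1),C.mean(0), [np.degrees(np.arctan2(*(C[i]-C[j])[::-1])).round(1) for i,j in [(0,1),(3,2),(0,3),(1,2)]])
for uv in [(340,103),(788,100)]: print(ray("wrist",(220+uv[0]/2.7,140+uv[1]/2.7),20))
plan([574.6,282.5,33],99.6)
E
```

```text
[[588.1 304. ]
 [593.7 270.5]
 [559.9 264.3]
 [554.5 299. ]] [574.05710987 284.43644981] [np.float64(99.5), np.float64(98.9), np.float64(8.5), np.float64(10.3)]
[592.26371077 188.67477214  20.        ]
[623.11870061  12.21656106  20.        ]
shift cm [-0.09 15.75 -0.26] rotvec deg [ 0.01  0.01 -0.01] jaw now -80.4 j6 1.03 clock 1.9333
```

```bash
python3 -m inch '[[1,0,4,-0.3,0,0,0],[1,0,8,-0.3,0,0,0],[1,0,12,-0.3,0,0,0],[1,0,14,-0.3,0,0,0],[1,0,15.3,-0.3,0,0,0],[1,0,15.7,-0.3,0,0,0],[1,0,15.7,-0.3,0,0,0],[0.2,0,15.7,-0.3,0,0,0],[0.2,0,15.7,-0.3,0,0,0],[0.2,0,15.7,-0.3,0,0,0],[0.2,0,15.7,-0.3,0,0,0],[0.2,0,15.7,-0.3,0,0,0],[0.2,0,15.7,-0.3,0,0,0],[0.2,0,15.7,-0.3,0,0,0],[0.2,0,15.7,-0.3,0,0,0]]' | tail -c 600
python3 - <<'E'
from h import *
cv2.imwrite("pics/w2.png",arm.get_image("wrist")[:,:,::-1]); print(arm.read_state()['gripper_width'])
E
```

```text
clock: 3.18
position: [574.9, 282.8, 34.8]
ee_rot: [-0.058, 0.705, -0.704, 0.06]
contact_force: [-0.6, 0.3, 6.0]
gripper_width: 33.0
33.38099572285551
```

View pics/w2.png

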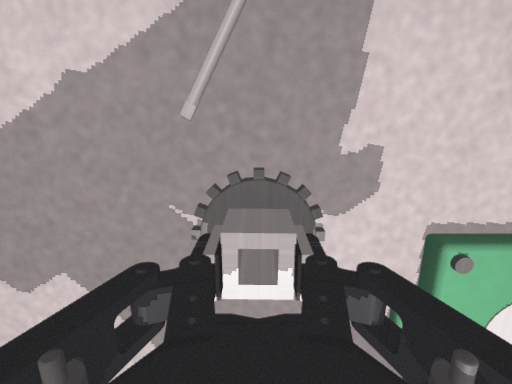

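```bash
python3 - <<'E'
from h import *
im=cv2.imread("pics/w2.png")
cv2.imwrite("pics/w2c.png",cv2.resize(im[190:330,190:330],None,fx=4.2,fy=4.2,interpolation=cv2.INTER_CUBIC))
p,R,s=tool(); print(p)
for uv in [(258,249),(258,285),(258,234),(258,299),(258,210)]:
    for z in (44,): 
        X=ray("wrist",uv,z); print(uv,R.inv().apply(X-p).round(1))
E
```

```text
[574.86351738 282.79065128  34.78530799]
(258, 249) [-9.5 -9.2 -2.3]
(258, 285) [ 9.  -9.2 -2.4]
(258, 234) [-16.9  -9.2  -2.3]
(258, 299) [16.6 -9.3 -2.4]
(258, 210) [-28.1  -9.1  -2.3]
```

View pics/w2c.png

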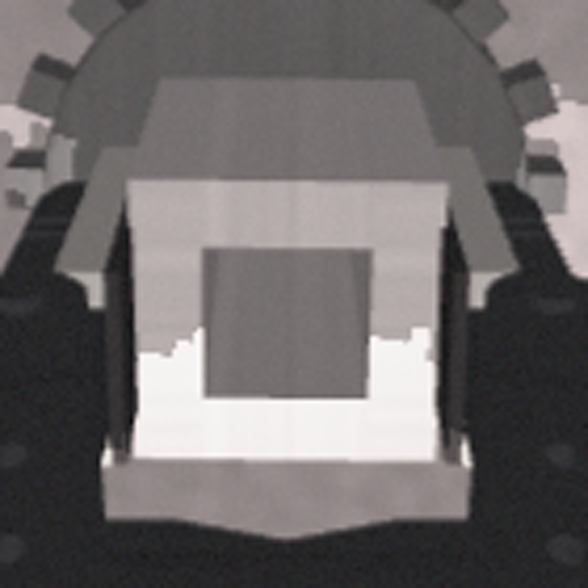

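Sprocket held: opening 33 mm, bore centred in the jaws at (258,267). I'll lift it and estimate the seat from picture w1 to plan an approach with a second look.

```bash
python3 - <<'E'
from h import *
P=arm.camera_params("wrist"); P1=dict(P); P1['rvec']=np.array([-2.23465789,1.89346073,0.25433702]); P1['tvec']=np.array([183.7973886,573.91183418,481.22298074])
for uv,z in [((411.9,244.1),54),((397.4,231.1),20)]: print(ray("wrist",uv,z,P1))
print("case edge pts", ray("wrist",(346,178.2),20,P1))
S=np.array([545,113]); a=np.radians(99.6-180); tz=np.array([np.cos(a),np.sin(a)]); tx=np.array([-np.sin(-a),0]);tx=np.array([tz[1],-tz[0]])
print(tz,tx)
T=S+75*tx
plan([T[0],T[1],115],99.6)
E
```

```text
[542.13552827 116.80203879  54.        ]
[542.08921998 115.0895735   20.        ]
case edge pts [592.46094772 188.04142014  20.        ]
[ 0.16676875 -0.98599604] [-0.98599604 -0.16676875]
shift cm [13.26 -8.07 16.24] rotvec deg [ 0.06 -0.   -0.14] jaw now -80.4 j6 1.03 clock 3.2333
```

```bash
python3 -m inch '[[0.2,0,-3,0,0,0,0],[0.2,0,-6,0,0,0,0],[0.2,2,-8,3,0,0,0],[0.2,5,-8,6.5,0,0,0],[0.2,8,-8,10,0,0,0],[0.2,11,-8,13.5,0,0,0],[0.2,13.3,-8,16.2,0,0,0],[0.2,13.3,-8,16.2,0,0,0],[0.2,13.3,-8,16.2,0,0,0],[0.2,13.3,-8,16.2,0,0,0]]' | tail -c 600
python3 - <<'E'
from h import *
p,R,s=tool(); print(p, s['gripper_width'])
cv2.imwrite("pics/w3.png",arm.get_image("wrist")[:,:,::-1])
E
```

```text
clock: 4.07
position: [469.8, 99.9, 113.4]
ee_rot: [-0.059, 0.705, -0.705, 0.059]
contact_force: [1.0, 0.4, -1.5]
gripper_width: 32.7
[469.8394776   99.94814813 113.38677382] 32.74242489135513
```

View pics/w3.png

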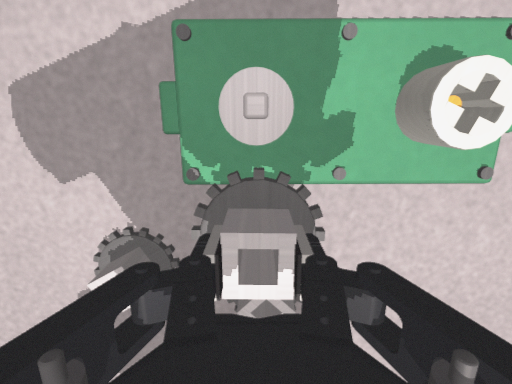

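The picture shows the bare square shaft's top at (256,105), with the held sprocket's bore still at (258,267). The sleeve mouth is at about (472,102). I'll refine those points.

```bash
python3 - <<'E'
from h import *
im=cv2.imread("pics/w3.png")
a=cv2.resize(im[60:150,210:300],None,fx=6,fy=6,interpolation=cv2.INTER_CUBIC)
b=cv2.resize(im[40:165,387:512],None,fx=4.32,fy=4.32,interpolation=cv2.INTER_CUBIC)
o=np.zeros((540,1090,3),np.uint8); o[:,:540]=a;o[:,550:]=b; cv2.imwrite("pics/w3c.png",cv2.resize(o,(795,394)))
p,R,s=tool()
for uv,z in [((256,105.5),54),((256.5,106.5),20),((472,102),66)]:
    X=ray("wrist",uv,z); print(uv,z,X.round(1),R.inv().apply(X-p).round(1))
arm.get_image("top")
E
```

```text
(256, 105.5) 54 [543.  116.5  54. ] [-74.1  59.5  -3.5]
(256.5, 106.5) 20 [543.5 116.5  20. ] [-74.5  93.5  -3.4]
(472, 102) 66 [565.3  -8.3  66. ] [-75.4  47.4 123.3]
```

View pics/w3c.png

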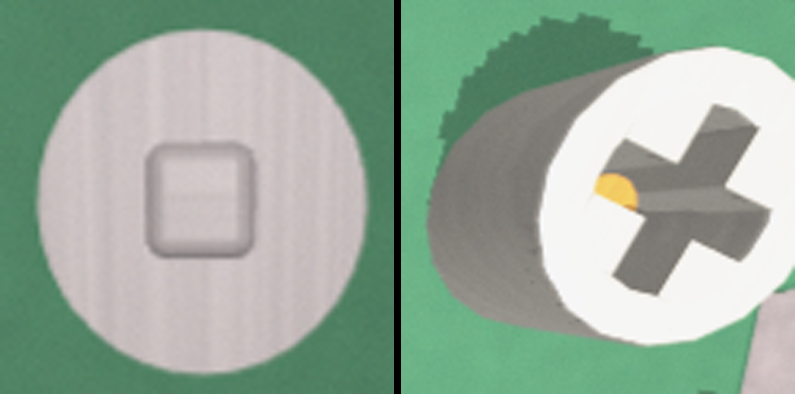

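```bash
python3 -m inch '[[0.2,-3.5,0,-0.1,0,0,0],[0.2,-6.5,0,-0.1,0,0,0],[0.2,-7.4,1,-0.1,0,0,0],[0.2,-7.4,1.5,-0.1,0,0,0],[0.2,-7.4,1.8,-0.1,0,0,0],[0.2,-7.4,1.8,-0.1,0,0,0],[0.2,-7.4,2.2,-0.1,0,0,0],[0.2,-7.4,2.6,-0.1,0,0,0],[0.2,-7.4,3,-0.1,0,0,0],[0.2,-7.4,3,-0.1,0,0,0]]' | tail -c 600
python3 - <<'E'
from h import *
p,R,s=tool(); print(p, s['gripper_width'])
cv2.imwrite("pics/w4.png",arm.get_image("wrist")[:,:,::-1])
E
```

```text
clock: 5.0
position: [541.8, 113.4, 82.7]
ee_rot: [0.059, -0.705, 0.705, -0.058]
contact_force: [-0.6, -0.1, -2.4]
gripper_width: 33.0
[541.83674525 113.40908544  82.66001476] 33.01529957940157
```

View pics/w4.png

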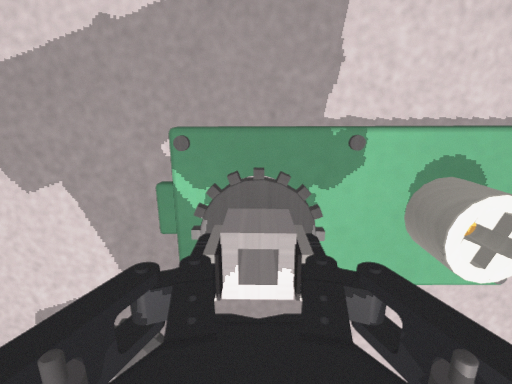

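The sprocket's underside is at 48 mm, below the shaft's 54 mm top, with no side force, so it's on. I'll lower it to the deck.

```bash
python3 -m inch '[[0.2,-0.05,0.7,0,0,0,0],[0.2,-0.05,1.4,0,0,0,0],[0.2,-0.05,2,0,0,0,0],[0.2,-0.05,2.5,0,0,0,0],[0.2,-0.05,2.8,0,0,0,0],[0.2,-0.05,2.9,0,0,0,0],[0.2,-0.05,2.9,0,0,0,0]]' | tail -c 600
```

```text
clock: 5.63
position: [542.9, 113.5, 54.8]
ee_rot: [0.059, -0.704, 0.705, -0.059]
contact_force: [-3.0, -0.5, 3.4]
gripper_width: 33.0
```

```bash
python3 -m inch '[[0.7,0,0,0,0,0,0],[0.7,0,0,0,0,0,0],[0.7,0,0,0,0,0,0],[0.7,0,0,0,0,0,0],[0.7,0,-3,0,0,0,0],[0.7,0,-7,0,0,0,0],[0.7,0,-10,0,0,0,0],[0.7,1.5,-13,7,0,0,0],[0.7,2,-13,11,0,0,0],[0.7,2,-13,12.5,0,0,0],[0.7,2,-13,12.5,0,0,0],[0.7,2,-13,12.5,0,0,0]]' | tail -c 600
python3 - <<'E'
from h import *
p,R,s=tool(); print(p, s['gripper_width'],s['ee_rot'])
P=arm.camera_params("wrist"); print(repr(P))
cv2.imwrite("pics/w5.png",arm.get_image("wrist")[:,:,::-1])
E
```

```text
clock: 6.63
position: [544.3, -15.1, 184.9]
ee_rot: [-0.057, 0.705, -0.705, 0.058]
contact_force: [0.4, -0.2, -0.1]
gripper_width: 60.0
[544.30792938 -15.07979667 184.86998504] 60.02208032864192 [-0.05712587  0.70481374 -0.70470426  0.05801833]
{'fx': 277.7967448207424, 'fy': 277.7967448207424, 'cx': 257.7626172251687, 'cy': 191.66859513066225, 'rvec': array([-2.23255371,  1.89846614,  0.25354489]), 'tvec': array([-99.56412562, 500.75248172, 455.29711318])}
```

View pics/w5.png

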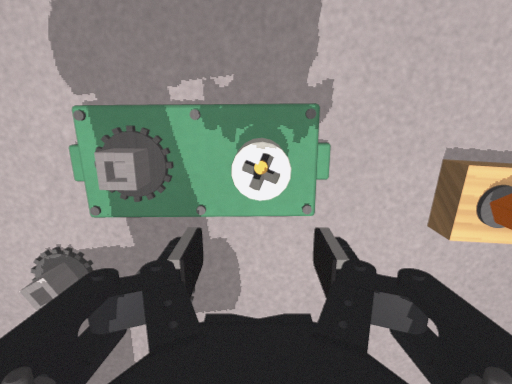

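The sprocket is seated on the case at (135,163) and the sleeve mouth is at (261,171). I'll measure the sleeve's centre and cross angle.

```bash
python3 - <<'E'
from h import *
im=cv2.imread("pics/w5.png")
cv2.imwrite("pics/w5c.png",cv2.resize(im[135:205,225:300],None,fx=8,fy=8,interpolation=cv2.INTER_CUBIC))
cv2.imwrite("pics/w5d.png",cv2.resize(im[90:220,60:200],None,fx=4,fy=4,interpolation=cv2.INTER_CUBIC))
E
```

```text
(no output)
```

View pics/w5c.png

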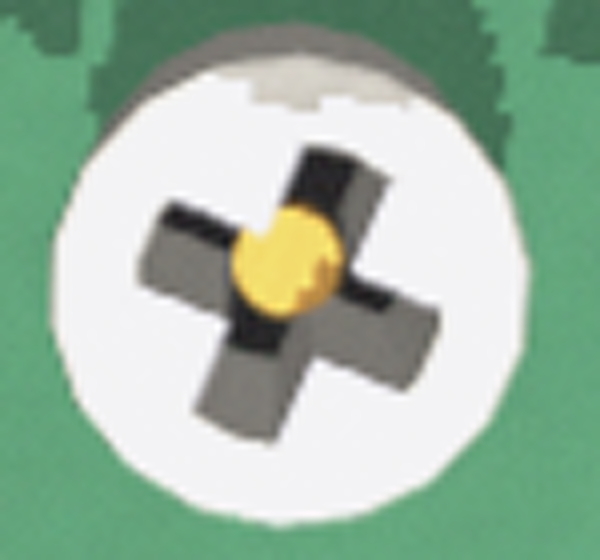

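View pics/w5d.png

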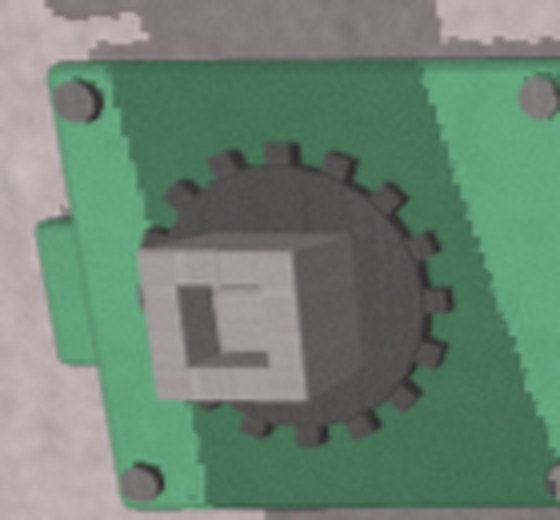

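```bash
python3 - <<'E'
from h import *
p,R,s=tool()
f=lambda a: ray("wrist",(225+a[0]/8-.44,135+a[1]/8-.44),66)
T,Ri,B,L=[f(a) for a in [(348,163),(422,352),(236,426),(156,240)]]
for a,b in ((T,B),(Ri,L)): d=(a-b); print(np.degrees(np.arctan2(d[1],d[0])),np.linalg.norm(d))
c=(T+Ri+B+L)/4; print(c, R.inv().apply(c-p))
rim=f((290,292)); print("rim",rim,R.inv().apply(rim-p))
for cs in [(307,147,195,410),(390,180,277,442),(440,313,172,203),(405,391,140,278)]:
    d=f(cs[:2])-f(cs[2:]); print(np.degrees(np.arctan2(d[1],d[0])))
E
```

```text
-13.256104553455184 32.0529835668928
-103.79532857592058 32.06829753689104
[564.20303362 -10.62004768  66.        ] [-20.13143817 118.40675536   0.19472448]
rim [564.69018006 -10.48262633  66.        ] [-20.63452157 118.40705838   0.13901729]
-13.531132913906017
-13.237472217663745
-103.1649318246017
-104.1709687608948
```

```bash
python3 - <<'E'
from h import *
plan([562,-260,215],99.6); print(arm.read_state()['joints'])
E
```

```text
shift cm [ 2.28 -3.07 24.58] rotvec deg [ 0.01 -0.17 -0.03] jaw now -80.6 j6 1.46 clock 6.6833
[ 2.72543256e-01  3.06956674e-01 -2.86765407e-01 -1.82036184e-04
 -9.76475943e-01  1.46302258e+00]
```

```bash
python3 -m inch '[[1,0.3,-1,4,0,0,0],[1,0.7,-2,8,0,0,0],[1,1.1,-3,12,0,0,0],[1,1.5,-3,16,0,0,0],[1,1.9,-3,20,0,0,0],[1,2.3,-3,24.5,0,0,0],[1,2.3,-3,24.5,0,0,0],[1,2.3,-3,24.5,0,0,0],[1,2.3,-3,24.5,0,0,0],[1,2.3,-3,24.5,0,0,0],[1,2.3,-3,24.5,0,0,0]]' | tail -c 600
python3 - <<'E'
from h import *
p,R,s=tool(); print(p, s['gripper_width'],s['ee_rot'])
P=arm.camera_params("wrist"); print(repr(P))
im=arm.get_image("wrist")[:,:,::-1]
cv2.imwrite("pics/w6.png",im)
E
```

```text
clock: 7.6
position: [562.6, -256.4, 214.4]
ee_rot: [-0.06, 0.705, -0.704, 0.06]
contact_force: [0.0, -0.4, -0.2]
gripper_width: 85.4
[ 562.6471079  -256.40581983  214.35618153] 85.40522929107567 [-0.0599619   0.7046251  -0.70449836  0.0599175 ]
{'fx': 277.7967448207424, 'fy': 277.7967448207424, 'cx': 257.7626172251687, 'cy': 191.66859513066225, 'rvec': array([-2.23775249,  1.88989546,  0.25387583]), 'tvec': array([-344.09400364,  470.32960977,  478.7116466 ])}
```

View pics/w6.png

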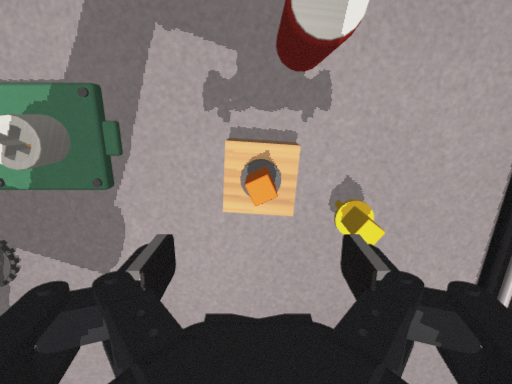

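The orange head's top is at about (262,188) in the block, the yellow look-alike is at (365,225) and the can is at (325,20). I'll take a close crop of the head.

```bash
python3 - <<'E'
from h import *
im=cv2.imread("pics/w6.png")
cv2.imwrite("pics/w6c.png",cv2.resize(im[150:220,225:300],None,fx=8,fy=8,interpolation=cv2.INTER_CUBIC))
hsv=cv2.cvtColor(im,cv2.COLOR_BGR2HSV)[150:220,225:300]
print(hsv[37,37],hsv[25,37])
E
```

```text
[ 16 186 232] [ 12 213 116]
```

View pics/w6c.png

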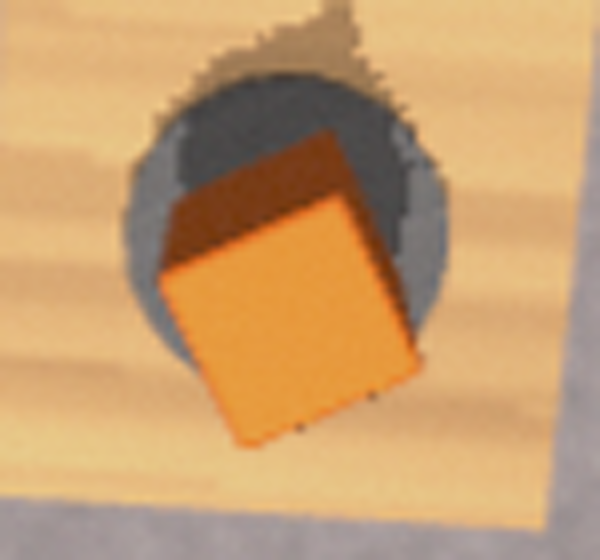

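```bash
python3 - <<'E'
from h import *
p,R,s=tool()
f=lambda a: ray("wrist",(225+a[0]/8-.44,150+a[1]/8-.44),90)
C=[f(a) for a in [(160,275),(343,193),(423,362),(247,450)]]
for i,j in ((0,1),(3,2),(0,3),(1,2)): d=C[i]-C[j]; print(np.degrees(np.arctan2(d[1],d[0])).round(1),np.linalg.norm(d).round(1))
c=np.mean(C,0); print(c,R.inv().apply(c-p)); tz=R.as_matrix()[:,2]; print("corr",c+2.7*tz)
fl=ray("wrist",(225+288/8-.44,150+232/8-.44),46); print("flange",fl+2.7*tz)
q=c+2.7*tz
for y in (32,122): plan([q[0],q[1],140],y)
E
```

```text
124.2 23.0
127.3 23.1
34.8 23.3
35.0 22.1
[ 564.7078783  -256.78542499   90.        ] [ -1.99895268 124.49534295   0.57816327]
corr [ 565.16371381 -259.44666793   89.9998983 ]
flange [ 565.90070924 -259.08475597   45.9998983 ]
shift cm [-0.2   7.45  0.33] rotvec deg [ 1.000e-02  6.772e+01 -1.000e-02] jaw now -80.3 j6 1.91 clock 7.65
shift cm [-0.2   7.45  0.33] rotvec deg [ 0.000e+00 -2.228e+01 -1.000e-02] jaw now -80.3 j6 1.91 clock 7.65
```

The head sits at about 35° (mod 90) and the sleeve cross at about -13.5°. I'll grasp with the jaws at -55°, then turn -48.7° to reach -103.5°.

```bash
python3 -m inch '[[1,-0.2,2,0.3,0,-7,0],[1,-0.25,4,0.3,0,-14,0],[1,-0.25,7,0.3,0,-21,0],[1,-0.25,10,0.3,0,-25,0],[1,-0.25,12.5,0.3,0,-25,0],[1,-0.25,14,0.3,0,-25,0],[1,-0.25,14.3,0.3,0,-25,0],[1,-0.25,14.3,0.3,0,-25,0],[0.05,-0.25,14.3,0.3,0,-25,0],[0.05,-0.25,14.3,0.3,0,-25,0],[0.05,-0.25,14.3,0.3,0,-25,0],[0.05,-0.25,14.3,0.3,0,-25,0],[0.05,-0.25,14.3,0.3,0,-25,0],[0.05,-0.25,14.3,0.3,0,-25,0],[0.05,-0.25,14.3,0.3,0,-25,0],[0.05,-0.25,14.3,0.3,0,-25,0]]' | tail -c 600
python3 - <<'E'
from h import *
p,R,s=tool(); print(p, s['gripper_width'],s['ee_rot'],s['contact_force'],s['wrist_torque'])
cv2.imwrite("pics/w7.png",arm.get_image("wrist")[:,:,::-1]); plan([564.7,-14,160],-103.5)
E
```

```text
clock: 8.98
position: [565.3, -260.7, 72.3]
ee_rot: [0.21, -0.675, 0.675, -0.21]
contact_force: [-1.9, 2.4, 5.8]
gripper_width: 23.4
[ 565.2739691  -260.67971275   72.25038953] 23.367714351017444 [ 0.21008705 -0.67510182  0.67519313 -0.21027413] [-1.87458423  2.43714299  5.84447079] [ 0.74135636  0.49213368 -0.03525325]
shift cm [-13.96  -8.78 -20.34] rotvec deg [-1.000e-02  4.808e+01 -2.000e-02] jaw now -55.4 j6 2.35 clock 9.0333
```

View pics/w7.png

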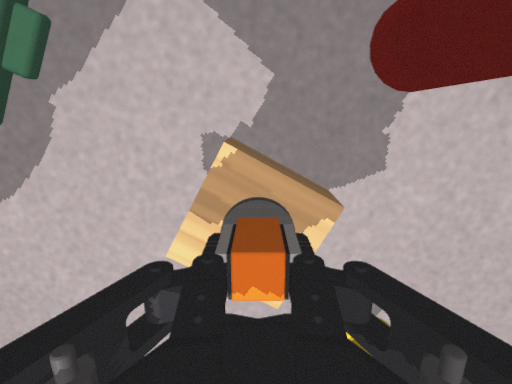

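The shaft is gripped squarely at 23.4 mm. I'll measure the held offset along tool x, then lift.

```bash
python3 - <<'E'
from h import *
im=cv2.imread("pics/w7.png")
cv2.imwrite("pics/w7c.png",cv2.resize(im[200:320,200:320],None,fx=5,fy=5,interpolation=cv2.INTER_CUBIC))
p,R,s=tool()
for v in (245,248,250,298,300,302):print(v,R.inv().apply(ray("wrist",(258,v),90)-p).round(1))
E
python3 -m inch '[[0.05,0,-3,0,0,0,0],[0.05,0,-6,0,0,0,0],[0.05,0,-8.8,0,0,0,0],[0.05,-3,-8.8,-3,0,7,0],[0.05,-5,-8.8,-6,0,14,0],[0.05,-7,-8.8,-9,0,21,0],[0.05,-9,-8.8,-12,0,28,0],[0.05,-11,-8.8,-15,0,35,0],[0.05,-12.5,-8.8,-18,0,42,0],[0.05,-14,-8.8,-20.3,0,48.1,0],[0.05,-14,-8.8,-20.3,0,48.1,0],[0.05,-14,-8.8,-20.3,0,48.1,0],[0.05,-14,-8.8,-20.3,0,48.1,0]]' | tail -c 600
python3 - <<'E'
from h import *
p,R,s=tool(); print(p, s['gripper_width'],s['ee_rot'],s['contact_force'])
cv2.imwrite("pics/w8.png",arm.get_image("wrist")[:,:,::-1]); plan([564.7,-14,130],-103.5)
E
```

```text
245 [-16.5 -17.8  -1.6]
248 [-15.2 -17.8  -1.6]
250 [-14.3 -17.8  -1.6]
298 [  9.  -17.8  -1.6]
300 [ 10.  -17.8  -1.6]
302 [ 11.1 -17.8  -1.6]
clock: 10.12
position: [565.0, -14.3, 158.7]
ee_rot: [-0.083, -0.702, 0.702, 0.083]
contact_force: [0.3, -0.0, -2.3]
gripper_width: 23.5
[564.98124054 -14.27605189 158.71578599] 23.54214442675935 [-0.08255461 -0.70212745  0.70232541  0.08331149] [ 0.27114112 -0.00478067 -2.26611114]
shift cm [ 0.05  2.88 -0.08] rotvec deg [-0.03 -0.04  0.05] jaw now -103.5 j6 1.07 clock 10.1667
```

View pics/w7c.png

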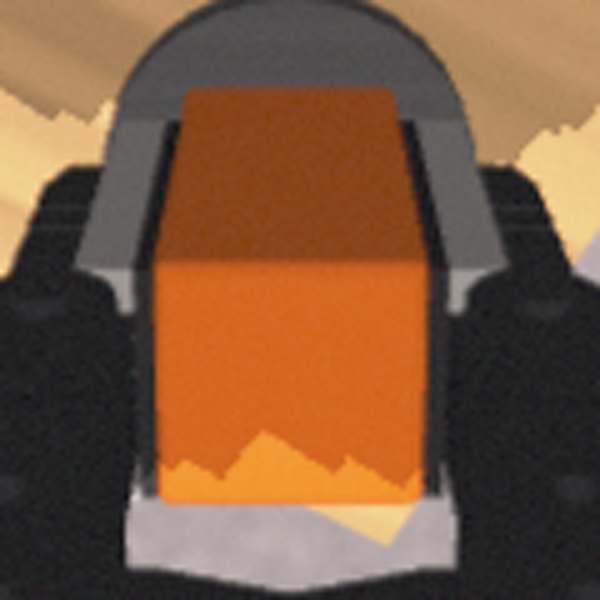

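View pics/w8.png

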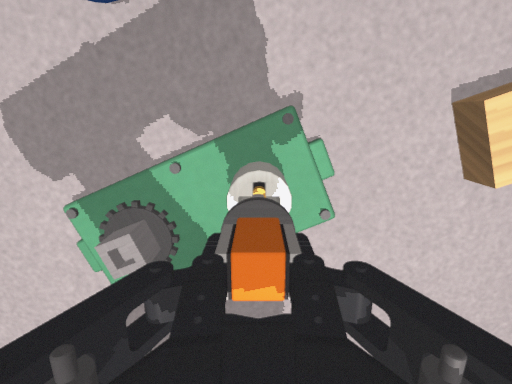

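The head top face is centred about 1.4 mm off in tool x. I'll back off 60 mm along tool x to see the whole sleeve mouth in the same view as the held shaft.

```bash
python3 -m inch '[[0.05,3,1.5,0,0,0,0],[0.05,6,1.5,0,0,0,0],[0.05,6,1.5,0,0,0,0],[0.05,6,1.5,0,0,0,0],[0.05,6,1.5,0,0,0,0]]' | tail -c 600
python3 - <<'E'
from h import *
p,R,s=tool(); print(p, s['gripper_width'],s['ee_rot'],s['contact_force'])
im=arm.get_image("wrist")[:,:,::-1]; cv2.imwrite("pics/w9.png",im)
a=cv2.resize(im[80:180,210:310],None,fx=5,fy=5,interpolation=cv2.INTER_CUBIC);cv2.imwrite("pics/w9c.png",a)
a=cv2.resize(im[200:320,200:320],None,fx=5,fy=5,interpolation=cv2.INTER_CUBIC);cv2.imwrite("pics/w9d.png",a)
E
```

```text
clock: 10.58
position: [507.8, -1.0, 144.8]
ee_rot: [0.084, 0.702, -0.702, -0.083]
contact_force: [0.4, 0.7, -2.5]
gripper_width: 23.3
[507.78688605  -0.95029616 144.83295701] 23.33513200849487 [ 0.08417145  0.70225771 -0.7020482  -0.08293126] [ 0.42628953  0.65279147 -2.5288849 ]
```

View pics/w9.png

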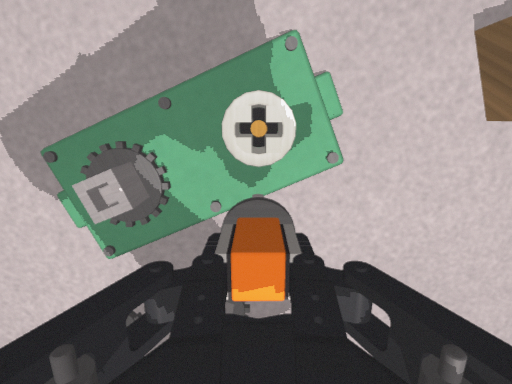

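View pics/w9c.png

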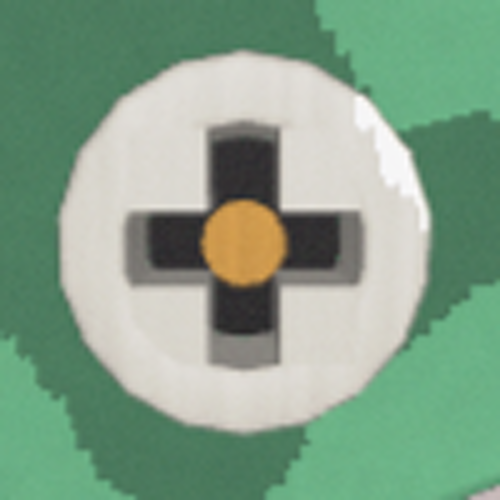

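View pics/w9d.png

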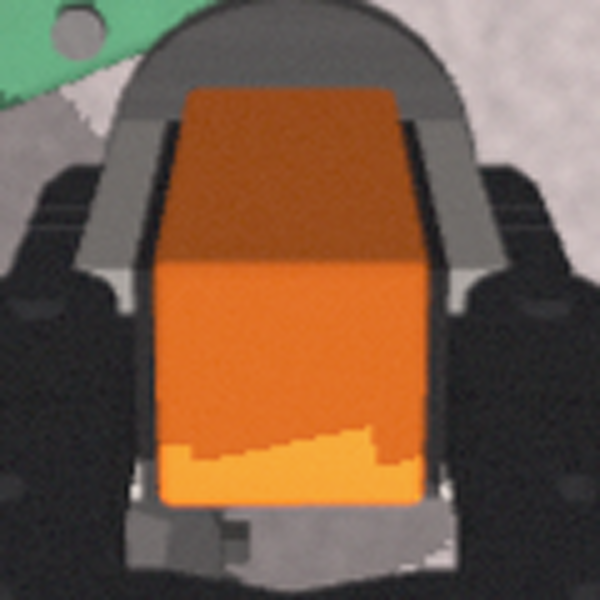

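The cross slots are aligned with the image axes, so no further turn is needed. The mouth centre is at (258.5,128.5) and the held head top at (258,276).

```bash
python3 - <<'E'
from h import *
p,R,s=tool()
a=R.inv().apply(ray("wrist",(258.4,128.5),66)-p)
h1=R.inv().apply(ray("wrist",(258,252.2),p[2]+17.8)-p); h2=R.inv().apply(ray("wrist",(258,300.2),p[2]+17.8)-p)
# slopes: bottom edge of head front: bottom corners
print(a,h1,h2,"shift",a-(h1+h2)/2)
print("tilt",R.as_matrix().round(4)[:,1])
E
```

```text
[-58.02072446  78.89344921  -2.31496097] [-11.36055698 -17.7792385   -2.63009204] [ 12.00990053 -17.81864468  -2.66614541] shift [-58.34539624  96.6923908    0.33315776]
tilt [ 1.8e-03  2.0e-04 -1.0e+00]
```

```bash
python3 -m inch '[[0.05,-3,0,0,0,0,0],[0.05,-5.8,0,0,0,0,0],[0.05,-5.8,0,0,0,0,0],[0.05,-5.8,0.6,0,0,0,0],[0.05,-5.8,1.1,0,0,0,0],[0.05,-5.8,1.5,0,0,0,0],[0.05,-5.8,1.8,0,0,0,0],[0.05,-5.8,2.1,0,0,0,0],[0.05,-5.8,2.1,0,0,0,0]]' | tail -c 600
```

```text
clock: 11.38
position: [563.3, -13.6, 122.9]
ee_rot: [-0.083, -0.702, 0.702, 0.083]
contact_force: [0.9, -0.9, -2.7]
gripper_width: 23.5
```

```bash
python3 -m inch '[[0.05,0,0.6,0,0,0,0],[0.05,0,1.2,0,0,0,0],[0.05,0,1.7,0,0,0,0],[0.05,0,2.1,0,0,0,0],[0.05,0,2.4,0,0,0,0],[0.05,0,2.6,0,0,0,0],[0.05,0,2.7,0,0,0,0],[0.05,0,2.7,0,0,0,0]]' | tail -c 600
```

```text
clock: 12.05
position: [563.6, -13.7, 98.2]
ee_rot: [-0.083, -0.702, 0.702, 0.083]
contact_force: [-4.2, 1.9, 11.3]
gripper_width: 23.4
```

The TCP reads 98.2 against a predicted 98.3, with more force than the spring alone. I'll press slightly more to confirm a hard stop, then look.

```bash
python3 -m inch '[[0.05,0,0.1,0,0,0,0],[0.05,0,0.2,0,0,0,0],[0.05,0,0.2,0,0,0,0],[0.05,0,0.2,0,0,0,0]]' | tail -c 600
python3 - <<'E'
from h import *
for n in ("scene","wrist","top"):
    im=arm.get_image(n)[:,:,::-1]; cv2.imwrite(f"pics/{n}10.png",im)
    if n=="scene": cv2.imwrite("pics/s10c.png",cv2.resize(im[130:260,190:360],None,fx=4.5,fy=4.5,interpolation=cv2.INTER_CUBIC))
print(arm.read_state()['contact_force'],arm.read_state()['position'])
E
```

```text
clock: 12.38
position: [563.6, -13.7, 98.1]
ee_rot: [-0.083, -0.702, 0.702, 0.082]
contact_force: [-7.8, 3.4, 21.6]
gripper_width: 23.4
[-7.46586296  2.43026511 20.66355124] [563.57289022 -13.66349527  98.10124302]
```

View pics/s10c.png

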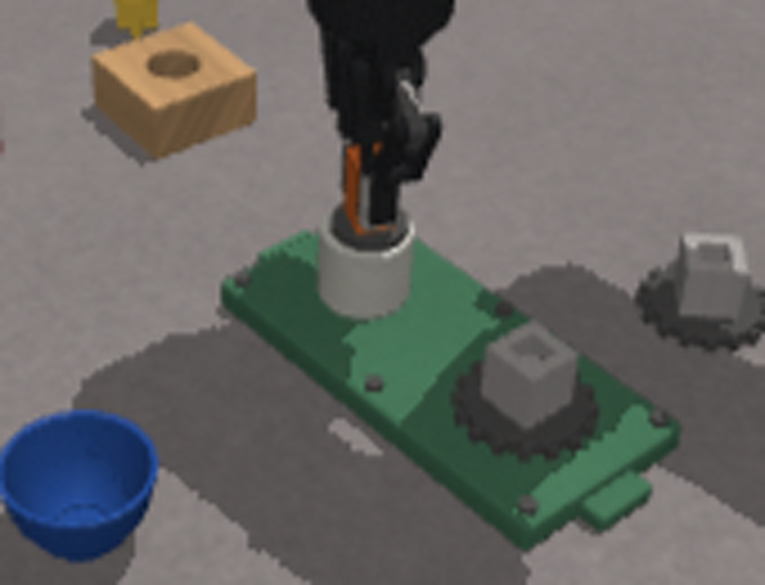

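View pics/wrist10.png

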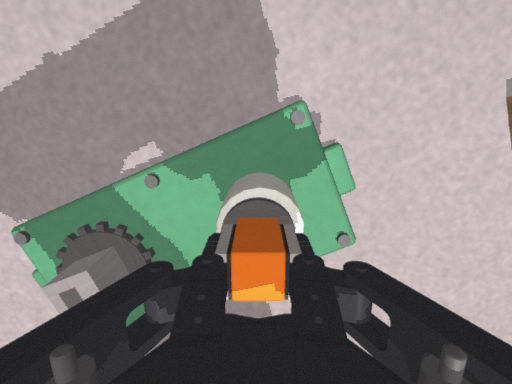

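The flange lies on the sleeve rim, and another 2 mm of push raised the force by 10 N with no movement, so it's at a hard stop. The sprocket sits flat on the deck with the fingers clear of it. Handing in.

```bash
python3 - <<'E'
from h import *
print(arm.job_done()); s=arm.read_state(); print(s['position'],s['contact_force'],s['gripper_width'],s['clock'])
E
```

```text
the job is handed in; nothing more can be done
None
the job is handed in; nothing more can be done
```

The sprocket is on the square shaft and let go. The drive shaft is held pressed home in the sleeve, and the job was handed in at about 12.5 s; no verdict is reported.

- **Sprocket:** I used the one farthest to the robot's left (y ≈ 280 mm). It went down to the deck at the expected height (TCP 54.8 mm), and later pictures show it flat with the shaft in its bore.
- **Drive shaft:** I gripped it square in its block, turned it about 48° to match the sleeve's slots, and pushed it in.
    - **Fully home:** The TCP stopped at 98.1 mm, against 98.3 mm expected. Another 2 mm of commanded push did not move it but raised the force from about 11 N to 21 N, so it is at a hard stop.
    - **At hand-in:** The pictures show the flange on the rim, and the shaft is still gripped at 23.4 mm.
- **Spray can, tub and screwdriver:** I moved nothing near them. I did not measure their positions again at the end.
- **Disagreements:** The wrist camera's calibration was about 2.5 mm off sideways, so I aligned each part within a single picture. The held shaft's offset along tool x read −1.4 mm in one picture and +0.3 mm in the next; I went by the later one, and it went in with almost no force.

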